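# Set the feed chute to its slope on the pivot stud

### The arm

A 7-joint arm with a two-finger parallel gripper is mounted at the origin on the work surface. World frame = base frame: x ahead of the robot, y to its left, z up, the work surface at z = 0. Lengths are in mm, angles in degrees, forces in N, time in s.
With the tool pointing down it reaches from about 400 to 900 mm from the base axis. Payload 5.5 kg.
Tool frame: the origin (TCP) lies midway between the tips of the shut fingers; the grasp point (between the pads) lies 19 mm behind it; x points along the fingers, y is the direction in which the jaws open and shut, and the axes are right-handed (so a half turn about x gives the same grasp; the last joint's range is limited). The gripper opens to 92 mm and grips with 3 to 60 N. Pads are 19 mm wide; open, the fingers measure 130 mm over their backs; the gripper's body (75 mm by 190 mm) begins 47 mm behind the grasp point.
Start: joints at [-57.628, 28.699, -24.465, 88.831, 12.651, 65.22, -12.049], TCP at [193.167, 620.634, 226.729] pointing down, gripper open.
Joint ranges: [-164.97, 164.97], [-17.58, 116.51], [-87.97, 89.64], [11.32, 138.91], [-80.73, 260.73], [10.89, 115.49], [-147.41, 147.41]. Speed limits (degrees/s): [147.25, 147.25, 180, 180, 180, 180, 180].

### API

Orientations are given as a 3x3 rotation matrix whose columns are the frame's x, y, z axes.
In Python, from bench import sense, capture, close_job gives the robot as it stands.
- The arm moves only by the tool step_arm, never from a script. Its arguments are lists of equal length, an entry for each row: "slide": the shift along the tool's x, y, z in m, a list of three; "turn": the turn, a rotation vector about the tool's x, y, z in degrees, a list of three; "grip": the opening, from -1 (shut) to 1 (fully open), so that 0 is half open. In form: {"slide": [[x, y, z], ...], "turn": [[wx, wy, wz], ...], "grip": [grip, ...]}. A call has 1 to 20 rows; each row shifts and turns the commanded pose from where the row before left it, along the tool's axes as they then stand; what a row does not reach is not made up. A row lasts 1/12 s, in which the tool goes at most 41.7 mm and 7.16 degrees, less where a joint would pass 70% of its speed; a pose out of reach is approached as far as the arm can. A call is refused whole if a number of a shift passes 0.0417 or a number of a turn 7.16, either way. A call with a gripper value outside its range is refused whole. The fingers move at their own pace and stop on an object; "squeeze" is the grip in N (left out, the last holds). Time passes only in rows, so rows that do not move let the fingers close. It gives the time, the measured TCP pose, the force and the opening at its end, in the units of the state.
- sense(): the state, without advancing time (a new reading comes with each control period).
- capture(name): name is "scene" or "top" or "wrist"; returns a dict with "img" (400x640x3 uint8, red, green, blue), "range_z" (400x640 float32, mm along the optical axis (not along the pixel's ray), 0 where there is no reading), "vertical_fov" (degrees; the focal length in pixels is half the picture's height over the tangent of half this angle, whatever the lens; pixels are square), "cx", "cy" (the principal point, pixels), "origin" and "orientation" of the camera in the world. Camera axes: x right, y up, looking along -z (the intrinsics and any distortion apply to the point x, -y, -z); pixel columns grow to the right and rows downward; lengths in mm; the calibration is good to about 2 mm. A picture is of the moment at which its call begins.
- close_job(): hands the job in, once; it reports no verdict.
The state is a dict: "t": time; "qpos": joint angles; "qvel": joint speeds; "effort": joint torques, N m; "tool_pos": TCP position; "eef_rot": TCP orientation; "wrist_force": force on the tool from outside, world axes, zero at the start; "wrist_torque": the same for the moment, N m; "width": finger opening in mm.
Only numpy, scipy, OpenCV 4.12 (cv2) and the standard library are available. Lean on these libraries where they do the work, as an engineer would, in place of code of your own. Each camera call takes 0.05 s, during which the arm holds its last target. There are 200 camera calls.

### The job

The feed chute is finished: draw the vise jaw back, lift the chute out, and sit its saddle squarely on the stand's pivot stud, between the collar and the wing nut. Then rock the chute on the stud until the swinging pointer of its angle gauge settles on the index mark, and finish still holding it there, resting on the stud, so that I can fit the keeper. Leave everything else on the bench where it is.

Things in the scene. Friction and masses are not known exactly. Their poses are not given: they have to be found in the camera images.
- vise: Quick-release vise bolted to the bench, its quick-release undone. Origin on the bench under the bed; x along the slide, from knob to fixed jaw. Bed x -90 to +75 mm, 86 wide, top 22 mm up; jaws 80 wide (y), tops 44 mm up; fixed jaw face at x = +38; spindle bridge at x = -90 to -70, top 48 mm up. The chute's saddle stands on the bed at x = +20 mm
- vise_jaw (a joint): how far the sliding jaw is drawn back, m: 0 = closed on the saddle, 0.038 = fully open. It slides along the vise's -x with about 4 N of drag (plus 20 N per m/s), stays where it is left, needs no turning
- vise_knob (a point): centre of the black round pull knob on the spindle's end, 36 mm across, 26 mm long along the spindle, 33 mm above the bench; moves with the sliding jaw. x axis along the spindle towards the jaws, z up. 27 mm free between knob and bridge when closed
- chute_grip (a point): middle of the chute, a steel U channel open at the top: along its y from -185 mm (spout) to +150 mm (closed end), 40 mm wide (x), 40 high; rims 20 mm above this point, underside 20 below; z up when level. 0.45 to 0.7 kg, balances within 15 mm of here. Gauge on the rims at y +70 to +146, to 100 mm above this point, a dial on each face (+x, -x). In the vise the underside is 8 mm above the jaws
- saddle (a point): where the stud's axis lies when the chute is seated, 41.3 mm below chute_grip, same axes. The saddle: two 6 mm lug plates under the channel, 34 mm over both (x), 60 mm long (y), each with an upside-down 90 degree V notch 40 mm wide at the mouth, 20 deep; this point is 8.7 mm above the lugs' feet, 11.3 below the notches' apex
- chute: the whole chute with saddle and gauge; origin at the saddle's feet, 50 mm below chute_grip; same axes
- stand: cast pivot stand bolted to the bench: base 150 x 110 x 14 mm, pillar 40 mm wide at x = -77 to -43 mm, top 109 mm up. Origin on the bench straight under point stud; x along the stud, away from the pillar
- stud (a point): middle of the plain part of the pivot stud, on its axis, 100 mm above the bench: a level steel bar 16 mm in diameter along this point's x. The plain part is 60 mm long, from the collar (26 mm in diameter) at x = -30 to the wing nut (24 mm, wings 56 across) at x = +30 mm
- pointer (a joint): angle of the gauge's pendulum pointer from the dial's zero, rad. It swings freely and hangs plumb, so it reads the chute's slope, positive with the gauge end raised (chute turned about its +x). Swings about 4 times a second, settles in about 1.5 s
- index (a joint): the bezel's index mark: its angle from the dial's zero, rad, set beforehand (0.14 to 0.48) and fixed. Pointer and mark meet when both joints read the same
- pointer_tip (a point): near the tip of the pointer, a dark tapering needle 27 mm long on the white dial (the same on both faces); z axis along the needle. The dial's centre is 108 mm along the chute's y and 66 mm above chute_grip
- index_mark (a point): the index mark, a black wedge about 7 degrees wide at the rim of the dial (69 mm across); z axis from the dial's centre through the mark
- tape: roll of black tape, 64 mm across, 19 mm high; leave it
- washer: steel washer, 30 mm across, 6 mm high; leave it
- spanner: steel spanner, 170 mm long, lying on the bench; leave it
- brush: brush, 200 mm long, lying on the bench; leave it
- screwdriver: screwdriver, 190 mm long, lying on the bench; leave it
- beaker: small glass beaker, 56 mm across, 50 mm high; leave it
- jar: small amber jar, 54 mm across, 50 mm high; leave it
Things that resemble listed ones, but are neither listed nor needed, are in the scene too. Leave any blue or red look-alike of the vise alone.

How it is judged:
By the outcome, as a careful person would: the job done as asked, in the order asked, and still so for the second after the job is handed in, while the arm keeps its last pose, push and grip.
It also fails if it takes over 67 s, if anything falls off the work surface, if the arm or the gripper's body presses on something with over 40 N, if the wrist force passes 120 N, or if a joint passes its speed limit or range.

## Working session

There is one attempt and no reset: what is moved stays moved. The work goes in short steps, Python scripts to look and compute and a tool call to move; the robot and the scene stay as the last step left them, time stands still between calls to the robot, and variables do not carry over. Pictures are saved under pics/ and viewed, on a budget of 10 in all, crops included, one or two more only if the job needs it, and the job is handed in when it is done.

Besides the shell and the picture viewer there is one more tool, called after ">>>" in YAML: its name, and indented under it one key for each argument. step_arm: Moves the arm, as the interface text tells. Its arguments: {"type":"object","properties":{"slide":{"type":"array"},"turn":{"type":"array"},"grip":{"type":"array"},"squeeze":{"type":"number"}},"required":["slide","turn","grip"]}

```bash
ls; mkdir -p pics
cat > h.py <<'E'
import numpy as np, cv2
from bench import sense, capture, close_job
def cap(n):
    c=capture(n); c['f']=200/np.tan(np.radians(c['vertical_fov'])/2); return c
def save(c,name,box=None,s=1):
    im=c['img'][:,:,::-1]
    if box: im=im[box[1]:box[3],box[0]:box[2]]
    cv2.imwrite('pics/'+name,cv2.resize(im,None,fx=s,fy=s,interpolation=cv2.INTER_CUBIC))
def ray(c,u,v):
    d=np.array([(u-c['cx'])/c['f'],-(v-c['cy'])/c['f'],-1.]); R=np.array(c['orientation']).reshape(3,3)
    return np.array(c['origin']),R@d
def onz(c,u,v,z):
    o,d=ray(c,u,v); return o+d*(z-o[2])/d[2]
def dep(c,u,v):
    o,d=ray(c,u,v); return o+d*c['range_z'][int(v),int(u)]
def proj(c,p):
    R=np.array(c['orientation']).reshape(3,3); q=R.T@(np.array(p)-c['origin'])
    return c['cx']+c['f']*q[0]/-q[2], c['cy']-c['f']*q[1]/-q[2]
E
python3 - <<'E'
from h import *
for n in('scene','top'):
    c=cap(n); save(c,n+'1.png'); print(n,{k:v for k,v in c.items() if k not in('img','range_z')})
print(sense())
E
```

```text
pics
scene {'vertical_fov': 55.54287563855405, 'cx': 316.267930946603, 'cy': 199.46859218063284, 'origin': array([1195.09913406,  341.77779896,  866.74974316]), 'orientation': array([[-0.41324192, -0.6451608 ,  0.64264972],
       [ 0.91047654, -0.28014663,  0.30422086],
       [-0.01623522,  0.71083431,  0.7031721 ]]), 'f': np.float64(379.79254751512406)}
top {'vertical_fov': 46.35898415427243, 'cx': 326.81034815098565, 'cy': 192.44946020117214, 'origin': array([4.16038792e+02, 1.09563830e+00, 1.36978921e+03]), 'orientation': array([[ 0.00988246,  0.99675789, -0.07985018],
       [-0.99993387,  0.01032045,  0.00507438],
       [ 0.00588201,  0.07979475,  0.99679396]]), 'f': np.float64(467.0966271991239)}
{'t': 0.1, 'qpos': array([-57.62877348,  28.74927313, -24.45328088,  88.8861986 ,
        12.65142966,  65.21988441, -12.05059379]), 'qvel': array([-0.03335015, -0.04678208,  0.02974001, -0.16744489,  0.0500449 ,
       -0.00080953,  0.04080891]), 'effort': array([-1.03159400e-02, -5.67877042e+01, -5.83789676e+00, -2.79917639e+01,
       -6.89344970e-02,  2.40244361e-02,  3.03836418e-05]), 'tool_pos': array([193.05492222, 619.99726144, 225.7661741 ]), 'eef_rot': array([[-5.74539417e-04,  2.97208004e-01,  9.54812585e-01],
       [-1.68630516e-03,  9.54811097e-01, -2.97208555e-01],
       [-9.99998413e-01, -1.78086342e-03, -4.73932208e-05]]), 'wrist_force': array([0.70333611, 0.8986278 , 0.31773543]), 'wrist_torque': array([-0.00865784, -0.00265229, -0.00487799]), 'width': 91.77342571109894}
```

View pics/scene1.png

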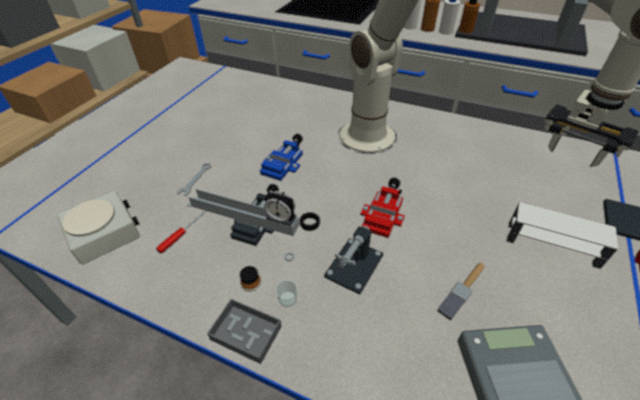

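View pics/top1.png

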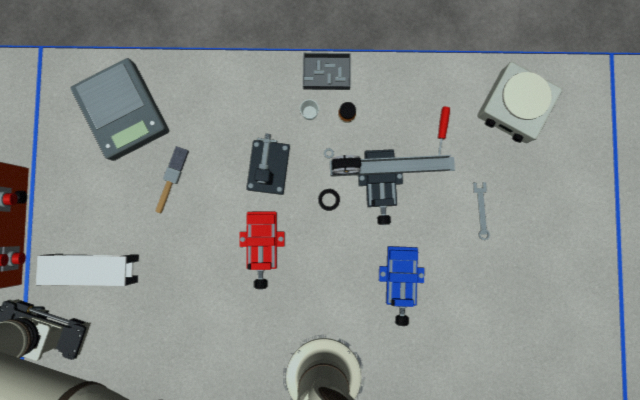

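The real vise is the grey/black one in the top view, with its knob at (384,219). The blue vise (knob 402,320) and red vise (261,284) are look-alikes. The stand is at (268,168), with the brush, white channel and others clear of it. The chute's gauge end points left (+y) and its spout right. Next is a close crop with heights.

Run:
```python
from h import *
c=cap('top'); save(c,'top2.png',(235,120,465,230),3.4)
np.set_printoptions(precision=0,suppress=True)
# height maps
V,U=np.mgrid[0:400,0:640]
o=c['origin'];R=c['orientation']
d=np.stack([(U-c['cx'])/c['f'],-(V-c['cy'])/c['f'],-np.ones_like(U,float)],-1)@R.T
P=o+d*c['range_z'][...,None]
np.save('P.npy',P)
print('bench z',np.median(P[230:240,330:370,2]))
def blob(u0,v0,u1,v1,zl,zh,n):
    m=np.zeros((400,640),np.uint8); m[v0:v1,u0:u1]=1
    m&=((P[...,2]>zl)&(P[...,2]<zh)).astype(np.uint8)
    p=P[m>0]; r=cv2.minAreaRect(p[:,:2].astype(np.float32)); print(n,len(p),'rect',[np.round(x,1) for x in r],'z med',np.median(p[:,2]),'min',p.min(0),'max',p.max(0))
blob(370,208,396,228,15,60,'knob')
blob(360,192,402,206,35,60,'bridge')
blob(396,150,460,176,70,110,'chute right part')
blob(300,140,362,178,110,200,'gauge')
blob(366,147,398,158,30,50,'fixed jaw')
blob(240,130,295,200,8,20,'base')
blob(255,128,285,157,80,140,'stud')
blob(255,150,285,190,95,140,'pillar')
print(P[128:192:2,268,2]); 
print(P[128:192:2,268,0])
for v in range(132,160,2): print(v,P[v,256:282,2])
```

```text
bench z -0.058391272169387776
knob 162 rect [array([ 457., -168.]), array([46., 38.]), np.float64(2.4)] z med 45.24836177627799 min [ 434. -188.   28.] max [ 480. -149.   57.]
bridge 189 rect [array([ 507., -162.]), array([38., 64.]), np.float64(0.6)] z med 47.32949990832026 min [ 487. -194.   35.] max [ 526. -131.   59.]
chute right part 230 rect [array([ 603., -271.]), array([ 41., 153.]), np.float64(3.5)] z med 89.47915403953732 min [ 578. -348.   70.] max [ 626. -195.   99.]
gauge 473 rect [array([590., -54.]), array([40., 75.]), np.float64(4.3)] z med 170.67264371832857 min [570. -92. 110.] max [611. -15. 182.]
fixed jaw 172 rect [array([ 635., -156.]), array([20., 79.]), np.float64(0.6)] z med 44.06037350379654 min [ 625. -196.   31.] max [ 645. -117.   50.]
base 1367 rect [array([589., 172.]), array([115., 168.]), np.float64(83.4)] z med 14.139536530133228 min [512. 106.   8.] max [677. 239.  20.]
stud 181 rect [array([648., 157.]), array([60., 49.]), np.float64(16.5)] z med 106.75811712431369 min [615. 134.  97.] max [677. 186. 117.]
pillar 324 rect [array([587., 172.]), arra
[... 1618 characters left out ...]
 18.  14.  13.]
150 [ 13.  16.  18.  12.  14.  10.  15. 107. 112. 108. 107. 105.  97.  18.
  10.  15.  10.  12.  11.  11.  13.  12.  20.  15.  18.  15.]
152 [ 14.  13.  15.  17.  20.  16. 103. 107. 110. 110. 108. 107.  19.   8.
  14.  14.  14.  12.  17.  14.  16.  18.   8.  17.  13.  18.]
154 [  8.  12.  14.  17.  15.  17. 107. 106. 107. 107. 110. 102.  13.  16.
  13.  13.  15.  14.   7.   9.  15.  16.  18.  16.  18.  13.]
156 [ 16.  15.  13.  11.  12.  14. 104. 110. 108. 108. 106. 105.  17.  14.
  14.  13.  21.  22.   9.  12.   8.  12.  16.  13.  13.  15.]
158 [ 15.  17.  14.  18.  16.  20. 113. 105. 106. 106. 101. 103.  17.  14.
  13.  15.  15.  14.  11.  13.  17.  11.  12.  14.  17.  11.]
```

View pics/top2.png

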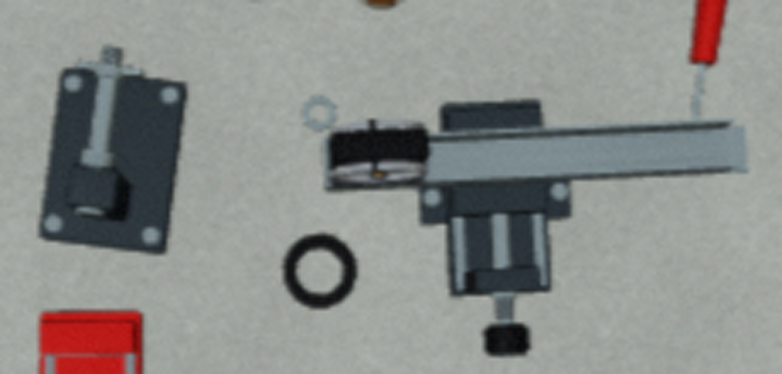

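>>> step_arm:
  slide:
    - [0, -0.018, 0.0323]
    - [0, -0.018, 0.0323]
    - [0, -0.018, 0.0323]
    - [0, -0.018, 0.0323]
    - [0, -0.018, 0.0323]
    - [0, -0.018, 0.0323]
    - [0, -0.018, 0.0323]
    - [0, -0.018, 0.0323]
    - [0, -0.018, 0.0323]
    - [0, -0.018, 0.0323]
    - [0, -0.018, 0.0323]
    - [0, -0.018, 0.0323]
    - [0, 0, 0]
    - [0, 0, 0]
    - [0, 0, 0]
    - [0, 0, 0]
    - [0, 0, 0]
    - [0, 0, 0]
    - [0, 0, 0]
    - [0, 0, 0]
  turn:
    - [0, 0, 0]
    - [0, 0, 0]
    - [0, 0, 0]
    - [0, 0, 0]
    - [0, 0, 0]
    - [0, 0, 0]
    - [0, 0, 0]
    - [0, 0, 0]
    - [0, 0, 0]
    - [0, 0, 0]
    - [0, 0, 0]
    - [0, 0, 0]
    - [7, 0, 0]
    - [7, 0, 0]
    - [7, 0, 0]
    - [7, 0, 0]
    - [7, 0, 0]
    - [7, 0, 0]
    - [7, 0, 0]
    - [7, 0, 0]
  grip: [1, 1, 1, 1, 1, 1, 1, 1, 1, 1, 1, 1, 1, 1, 1, 1, 1, 1, 1, 1]

```text
t: 1.82
tool_pos: [498.8, 299.1, 226.4]
eef_rot: [[-0.001, 0.959, 0.282], [-0.0, 0.282, -0.959], [-1.0, -0.001, 0.0]]
wrist_force: [0.4, -0.4, 0.3]
width: 91.6
```

>>> step_arm:
  slide:
    - [0, -0.0132, 0.0335]
    - [0, -0.0132, 0.0335]
    - [0, -0.0132, 0.0335]
    - [0, -0.0132, 0.0335]
    - [0, -0.0132, 0.0335]
    - [0, -0.0132, 0.0335]
    - [0, -0.0132, 0.0335]
    - [0, -0.0132, 0.0335]
    - [0, -0.0132, 0.0335]
    - [0, -0.0132, 0.0335]
    - [0, -0.0132, 0.0335]
    - [0, -0.0132, 0.0335]
    - [0, -0.0132, 0.0335]
    - [0, 0, 0]
    - [0, 0, 0]
    - [0, 0, 0]
    - [0, 0, 0]
    - [0, 0, 0]
    - [0, 0, 0]
    - [0, 0, 0]
  turn:
    - [0, 0, 0]
    - [0, 0, 0]
    - [0, 0, 0]
    - [0, 0, 0]
    - [0, 0, 0]
    - [0, 0, 0]
    - [0, 0, 0]
    - [0, 0, 0]
    - [0, 0, 0]
    - [0, 0, 0]
    - [0, 0, 0]
    - [0, 0, 0]
    - [0, 0, 0]
    - [7, 0, 0]
    - [7, 0, 0]
    - [7, 0, 0]
    - [7, 0, 0]
    - [7, 0, 0]
    - [7, 0, 0]
    - [7, 0, 0]
  grip: [1, 1, 1, 1, 1, 1, 1, 1, 1, 1, 1, 1, 1, 1, 1, 1, 1, 1, 1, 1]

```text
t: 3.48
tool_pos: [459.7, -167.1, 226.5]
eef_rot: [[-0.001, 0.842, -0.539], [0.0, -0.539, -0.842], [-1.0, -0.001, 0.0]]
wrist_force: [-0.3, -0.1, -0.6]
width: 91.8
```

>>> step_arm:
  slide:
    - [0, 0, 0]
    - [0, 0, 0]
    - [0, 0, 0]
    - [0, 0, 0]
    - [0, 0, 0]
    - [0, 0, 0]
    - [0, 0, 0]
    - [0, 0, 0]
  turn:
    - [7, 0, 0]
    - [7, 0, 0]
    - [7, 0, 0]
    - [7, 0, 0]
    - [7, 0, 0]
    - [7, 0, 0]
    - [7, 0, 0]
    - [4.6, 0, 0]
  grip: [1, 1, 1, 1, 1, 1, 1, 1]

```text
t: 4.15
tool_pos: [459.7, -167.1, 226.5]
eef_rot: [[-0.0, 0.066, -0.998], [0.0, -0.998, -0.066], [-1.0, -0.0, 0.0]]
wrist_force: [-0.3, -0.1, 0.1]
width: 91.8
```

```bash
cat >> h.py <<'E'
def cloud(c):
    V,U=np.mgrid[0:400,0:640]
    d=np.stack([(U-c['cx'])/c['f'],-(V-c['cy'])/c['f'],-np.ones_like(U,float)],-1)@np.array(c['orientation']).T
    P=c['origin']+d*c['range_z'][...,None]; P[c['range_z']<=0]=np.nan; return P
E
python3 - <<'E'
from h import *
s=sense(); print(s['tool_pos'],s['qpos'].round())
c=cap('wrist'); save(c,'w1.png'); print(c['origin'],c['orientation'],c['f'])
P=cloud(c); np.save('W.npy',P)
for n,(x0,x1,y0,y1,zl,zh) in dict(knob=(430,472,-200,-130,25,60),bridge=(480,535,-210,-110,40,60),jaw=(560,640,-260,-50,38,48)).items():
    m=(P[...,0]>x0)&(P[...,0]<x1)&(P[...,1]>y0)&(P[...,1]<y1)&(P[...,2]>zl)&(P[...,2]<zh)
    p=P[m]; print(n,len(p),p.min(0) if len(p) else '',p.max(0) if len(p) else '',np.median(p,0) if len(p) else '', cv2.minAreaRect(p[:,:2].astype(np.float32)) if len(p)>3 else '')
E
```

```text
[ 459.70998139 -167.10241742  226.50415028] [ -3.  11.  22. 113.  -5.  57. -65.]
[ 530.18842267 -163.45472349  384.92534794] [[ 6.46584306e-02  9.63370616e-01  2.60262066e-01]
 [-9.97907212e-01  6.26023051e-02  1.61909610e-02]
 [-6.95109231e-04 -2.60764275e-01  9.65402253e-01]] 342.9485797588839
knob 1094 [ 434.21926929 -187.6090921    25.41865118] [ 471.90008198 -148.92585212   54.16235578] [ 451.90553189 -167.93488685   46.5250491 ] ((453.4533386230469, -167.8694305419922), (37.727840423583984, 37.90311050415039), 3.5089080333709717)
bridge 1564 [ 480.13928295 -195.8997621    40.01039793] [ 534.98807186 -131.27779441   56.39352774] [ 497.86056149 -164.3551094    48.1265399 ] ((497.7582092285156, -164.5228271484375), (56.14599609375, 56.0505485534668), 48.70138931274414)
jaw 1776 [ 560.00441215 -201.56713217   39.99756904] [ 580.15777651 -121.83994929   46.97509695] [ 569.14130817 -163.71712717   44.32270767] ((570.073486328125, -161.704833984375), (20.136754989624023, 79.72611236572266), 0.024085508659482002)
```

View pics/w1.png

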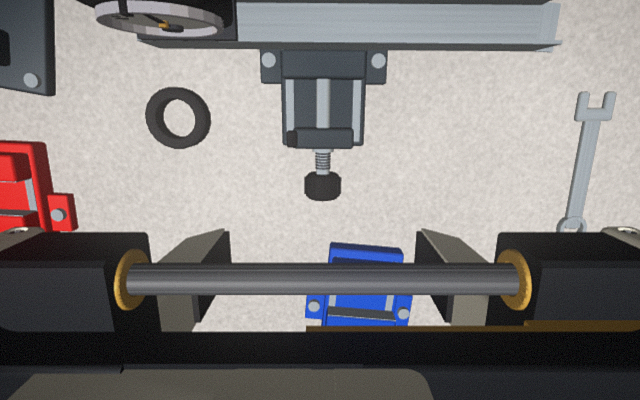

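The wrist view shows the knob at (322,186), the bridge at (325,138) and the bed behind them. The blue and red vises sit at (365,285) and (30,195), well clear. Now the knob's x extent.

Run:
```python
from h import *
P=np.load('W.npy')
m=(P[...,2]>44)&(P[...,2]<56)&(abs(P[...,1]+167)<12)&(P[...,0]>425)&(P[...,0]<540)
x=P[m][:,0]; print(np.histogram(x,np.arange(424,544,4)))
m=(P[...,2]>85)&(P[...,2]<97)&(P[...,0]>560)&(P[...,1]<-100); p=P[m]; print(len(p),p.min(0),p.max(0))
```

```text
(array([  0,   0,  24,  74,  91,  89,  89,  95, 104,  23,   0,   0,   0,
         0,   6,  34,  95, 102, 105, 105,  95,   0,   0,   0,   0,   0,
         0,   0,   0]), array([424, 428, 432, 436, 440, 444, 448, 452, 456, 460, 464, 468, 472,
       476, 480, 484, 488, 492, 496, 500, 504, 508, 512, 516, 520, 524,
       528, 532, 536, 540]))
1793 [ 573.40172132 -348.68869212   85.00600667] [ 590.17954582 -100.04888962   94.99612576]
```

>>> step_arm:
  slide:
    - [0.03, 0, 0.012]
    - [0.03, 0, 0]
    - [0.03, 0, 0]
    - [0.03, 0, 0]
    - [0.03, 0, 0]
    - [0.03, 0, 0]
    - [0.02, 0, 0]
    - [0.01, 0, 0]
    - [0, 0, 0]
    - [0, 0, 0]
    - [0, 0, 0]
    - [0, 0, 0]
    - [0, 0, 0]
    - [0, 0, 0]
    - [0, 0, 0]
    - [0, 0, 0]
  turn:
    - [0, 0, 0]
    - [0, 0, 0]
    - [0, 0, 0]
    - [0, 0, 0]
    - [0, 0, 0]
    - [0, 0, 0]
    - [0, 0, 0]
    - [0, 0, 0]
    - [0, 0, 0]
    - [0, 0, 0]
    - [0, 0, 0]
    - [0, 0, 0]
    - [0, 0, 0]
    - [0, 0, 0]
    - [0, 0, 0]
    - [0, 0, 0]
  grip: [1, 1, 1, 1, 1, 1, 1, 1, 1, -1, -1, -1, -1, -1, -1, -1]
  squeeze: 25

```text
t: 5.53
tool_pos: [448.2, -168.1, 17.1]
eef_rot: [[0.001, 0.072, -0.997], [-0.0, -0.997, -0.072], [-1.0, 0.0, -0.001]]
wrist_force: [-0.4, 0.2, 0.4]
width: 49.5
```

>>> step_arm:
  slide:
    - [0, 0, 0]
    - [0, 0, 0]
    - [0, 0, 0]
    - [0, 0, 0]
    - [0, 0, 0]
    - [0, 0, 0.003]
    - [0, 0, 0.003]
    - [0, 0, 0.003]
    - [0, 0, 0.004]
    - [0, 0, 0.004]
    - [0, 0, 0.004]
    - [0, 0, 0.004]
    - [0, 0, 0.004]
    - [0, 0, 0.004]
    - [0, 0, 0.004]
    - [0, 0, 0]
    - [0, 0, 0]
  turn:
    - [0, 0, 0]
    - [0, 0, 0]
    - [0, 0, 0]
    - [0, 0, 0]
    - [0, 0, 0]
    - [0, 0, 0]
    - [0, 0, 0]
    - [0, 0, 0]
    - [0, 0, 0]
    - [0, 0, 0]
    - [0, 0, 0]
    - [0, 0, 0]
    - [0, 0, 0]
    - [0, 0, 0]
    - [0, 0, 0]
    - [0, 0, 0]
    - [0, 0, 0]
  grip: [-1, -1, -1, -1, -1, -1, -1, -1, -1, -1, -1, -1, -1, -1, -1, -1, -1]

```text
t: 6.95
tool_pos: [411.2, -170.0, 16.7]
eef_rot: [[0.0, 0.072, -0.997], [0.001, -0.997, -0.072], [-1.0, -0.001, -0.0]]
wrist_force: [1.8, 4.5, 0.1]
width: 35.4
```

>>> step_arm:
  slide:
    - [0, 0, 0]
    - [0, 0, 0]
    - [0, 0, 0]
    - [0, 0, 0]
    - [0, 0, 0]
    - [0, 0, 0]
    - [0, 0, 0]
    - [-0.03, 0, 0]
    - [-0.035, 0, 0]
    - [-0.035, 0, 0]
    - [-0.035, 0, 0]
    - [-0.035, 0, 0]
    - [-0.035, 0, 0]
  turn:
    - [0, 0, 0]
    - [0, 0, 0]
    - [0, 0, 0]
    - [0, 0, 0]
    - [0, 0, 0]
    - [0, 0, 0]
    - [0, 0, 0]
    - [0, 0, 0]
    - [0, 0, 0]
    - [0, 0, 0]
    - [0, 0, 0]
    - [0, 0, 0]
    - [0, 0, 0]
  grip: [1, 1, 1, 1, 1, 1, 1, 1, 1, 1, 1, 1, 1]

```text
t: 8.03
tool_pos: [410.4, -170.8, 223.4]
eef_rot: [[-0.0, 0.071, -0.997], [-0.0, -0.997, -0.071], [-1.0, 0.0, 0.0]]
wrist_force: [1.0, 0.1, 0.6]
width: 91.9
```

Run:
```python
from h import *
np.set_printoptions(precision=1,suppress=True)
s=sense(); print(s['tool_pos'],s['width'])
c=cap('wrist'); P=cloud(c); np.save('W2.npy',P); save(c,'w2.png')
# knob & bridge
m=(P[...,2]>40)&(P[...,2]<60)&(abs(P[...,1]+168)<12)&(P[...,0]>380)&(P[...,0]<580)
print(np.histogram(P[m][:,0],np.arange(380,580,6)))
# chute rims: per-y-slice extents of x at rim height
for n,c2,Q in(('wrist',c,P),('top',None,None)):
    if Q is None: Q=cloud(cap('top'))
    for y in range(-340,-90,30):
        m=(abs(Q[...,1]-y)<6)&(Q[...,2]>84)&(Q[...,2]<98)&(Q[...,0]>555)&(Q[...,0]<650)
        x=Q[m][:,0]; print(n,y,len(x),np.percentile(x,[2,50,98]) if len(x) else '')
```

```text
[ 410.4 -170.8  223.4] 91.92052194596383
(array([  0,   0,   9, 117, 143, 145, 154,  77,  34,  33,  33,  30,  26,
        27,  29,  31,  23, 103, 176, 174, 175,  65,  62, 188, 181, 191,
       183,  29,   0,   0,   0,   0,   0]), array([380, 386, 392, 398, 404, 410, 416, 422, 428, 434, 440, 446, 452,
       458, 464, 470, 476, 482, 488, 494, 500, 506, 512, 518, 524, 530,
       536, 542, 548, 554, 560, 566, 572, 578]))
wrist -340 0 
wrist -310 0 
wrist -280 0 
wrist -250 0 
wrist -220 0 
wrist -190 0 
wrist -160 0 
wrist -130 0 
wrist -100 0 
top -340 13 [587.5 590.2 625.8]
top -310 11 [586.1 622.9 626.1]
top -280 16 [583.4 586.  622.5]
top -250 12 [582.5 619.4 622.4]
top -220 15 [579.9 583.  618.9]
top -190 12 [579.3 615.9 618.9]
top -160 17 [576.2 579.3 615.5]
top -130 9 [575.9 612.  615.8]
top -100 12 [572.9 575.9 612.5]
```

View pics/w2.png

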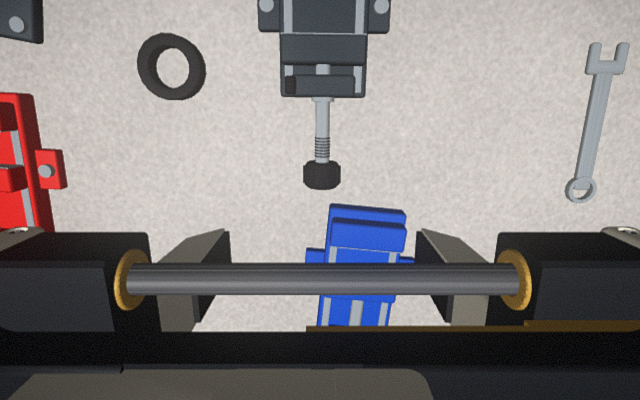

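>>> step_arm:
  slide:
    - [0, 0.0007, -0.0311]
    - [0, 0.0007, -0.0311]
    - [0, 0.0007, -0.0311]
    - [0, 0.0007, -0.0311]
    - [0, 0.0007, -0.0311]
    - [0, 0.0007, -0.0311]
    - [0, 0, 0]
    - [0, 0, 0]
    - [0, 0, 0]
    - [0, 0, 0]
    - [0, 0, 0]
    - [0, 0, 0]
    - [0, 0, 0]
    - [0, 0, 0]
    - [0, 0, 0]
    - [0, 0, 0]
    - [0, 0, 0]
    - [0, 0, 0]
    - [0, 0, 0]
    - [0, 0, 0]
  turn:
    - [0, 0, 0]
    - [0, 0, 0]
    - [0, 0, 0]
    - [0, 0, 0]
    - [0, 0, 0]
    - [0, 0, 0]
    - [-6.89, 0, 0]
    - [-6.89, 0, 0]
    - [-6.89, 0, 0]
    - [-6.89, 0, 0]
    - [-6.89, 0, 0]
    - [-6.89, 0, 0]
    - [-6.89, 0, 0]
    - [-6.89, 0, 0]
    - [-6.89, 0, 0]
    - [-6.89, 0, 0]
    - [-6.89, 0, 0]
    - [-6.89, 0, 0]
    - [-6.89, 0, 0]
    - [0, 0, 0]
  grip: [1, 1, 1, 1, 1, 1, 1, 1, 1, 1, 1, 1, 1, 1, 1, 1, 1, 1, 1, 1]

```text
t: 9.8
tool_pos: [596.9, -161.6, 220.6]
eef_rot: [[-0.001, 0.998, 0.068], [0.001, 0.068, -0.998], [-1.0, -0.001, -0.001]]
wrist_force: [0.3, 0.7, -0.2]
width: 91.7
```

Run:
```python
from h import *
np.set_printoptions(precision=1,suppress=True)
s=sense(); print(s['tool_pos'],s['eef_rot'],s['qpos'])
c=cap('wrist'); Q=cloud(c); print(c['origin'])
for y in range(-340,0,20):
    m=(abs(Q[...,1]-y)<6)&(Q[...,2]>86)&(Q[...,2]<97)&(Q[...,0]>555)&(Q[...,0]<650)
    x=Q[m][:,0]; print(y,len(x),np.percentile(x,[2,50,98]) if len(x) else '')
m=(Q[...,2]>150)&(Q[...,2]<190)&(Q[...,0]>540)&(Q[...,0]<650)&(Q[...,1]<50); p=Q[m]; print(len(p),np.percentile(p,[1,50,99],axis=0) if len(p) else '')
```

```text
[ 596.9 -161.6  220.6] [[-0.   1.   0.1]
 [ 0.   0.1 -1. ]
 [-1.  -0.  -0. ]] [10.4 23.9  3.  94.7 -1.4 61.6 17.7]
[593.1 -93.  379.1]
-340 0 
-320 0 
-300 57 [584.8 586.9 624.3]
-280 84 [583.7 586.7 623.3]
-260 6 [620.1 621.3 622.8]
-240 1 [584.1 584.1 584.1]
-220 96 [580.8 617.1 620.3]
-200 86 [579.7 616.2 619.3]
-180 106 [577.9 597.8 617.8]
-160 109 [576.9 579.9 616.9]
-140 114 [575.9 612.6 615.5]
-120 120 [574.8 594.6 614.4]
-100 122 [573.9 610.3 613.5]
-80 0 
-60 0 
-40 0 
-20 0 
6901 [[572.1 -91.4 154.8]
 [591.4 -63.1 172.1]
 [610.2 -38.6 177. ]]
```

>>> step_arm:
  slide:
    - [0.035, 0, 0]
    - [0.035, 0, 0]
    - [0.035, 0, 0]
    - [0.03, 0, 0]
    - [0.02, 0, 0]
    - [0.006, 0, 0]
    - [0, 0, 0]
    - [0, 0, 0]
    - [0, 0, 0]
    - [0, 0, 0]
    - [0, 0, 0]
    - [0, 0, 0]
    - [0, 0, 0]
    - [0, 0, 0]
    - [0, 0, 0]
    - [0, 0, 0]
    - [0, 0, 0]
    - [0, 0, 0]
    - [0, 0, 0]
    - [0, 0, 0]
  turn:
    - [0, 0, 0]
    - [0, 0, 0]
    - [0, 0, 0]
    - [0, 0, 0]
    - [0, 0, 0]
    - [0, 0, 0]
    - [0, 0, 0]
    - [0, 0, 0]
    - [0, 0, 0]
    - [0, 0, 0]
    - [0, 0, 0]
    - [0, 0, 0]
    - [0, 0, 0]
    - [0, 0, 0]
    - [0, 0, 0]
    - [0, 0, 0]
    - [0, 0, 0]
    - [0, 0, 0]
    - [0, 0, 0]
    - [0, 0, 0]
  grip: [1, 1, 1, 1, 1, 1, 1, -1, -1, -1, -1, -1, -1, -1, -1, -1, -1, -1, -1, -1]
  squeeze: 50

```text
t: 11.52
tool_pos: [597.2, -161.6, 60.7]
eef_rot: [[-0.0, 0.998, 0.064], [0.0, 0.064, -0.998], [-1.0, -0.0, -0.0]]
wrist_force: [-2.0, -0.2, 3.6]
width: 39.7
```

Run:
```python
from h import *
np.set_printoptions(precision=1,suppress=True)
s=sense(); print(s['tool_pos'],s['eef_rot'],s['qpos'],s['wrist_force'],s['wrist_torque'],s['width'])
# stand fit from start top cloud
P=np.load('P.npy')
c=cap('top')
m=(P[...,2]>97)&(P[...,2]<116)&(P[...,0]>590)&(P[...,0]<655)&(P[...,1]>130)&(P[...,1]<190)
p=P[m]; k=np.polyfit(p[:,0],p[:,1],1); print('stud y=',k,np.degrees(np.arctan(k[0])),np.polyval(k,620),len(p),'ztop',np.percentile(p[:,2],[50,90]))
x=P[(P[...,2]>97)&(P[...,2]<120)&(P[...,0]>520)&(P[...,0]<690)&(P[...,1]>130)&(P[...,1]<200)]
print('pillar/stud x hist',np.histogram(x[:,0],np.arange(536,692,6)))
b=P[(P[...,2]>8)&(P[...,2]<20)&(P[...,0]>500)&(P[...,0]<690)&(P[...,1]>90)&(P[...,1]<250)]
print('base',np.percentile(b,[1,50,99],axis=0),np.mean(b,0))
# second view: scene
c=cap('scene'); Q=cloud(c)
m=(Q[...,2]>92)&(Q[...,2]<116)&(Q[...,0]>595)&(Q[...,0]<655)&(Q[...,1]>120)&(Q[...,1]<200)
p=Q[m]; k=np.polyfit(p[:,0],p[:,1],1); print('scene stud',k,np.degrees(np.arctan(k[0])),np.polyval(k,620),len(p))
save(c,'sc2.png',(310,210,400,300),6)
```

```text
[ 597.2 -161.6   60.7] [[-0.   1.   0.1]
 [ 0.   0.1 -1. ]
 [-1.  -0.  -0. ]] [ 10.8  34.9   2.5 100.8  -2.   44.3  18. ] [-2.  -0.2  3.6] [-0.   0.5 -0. ] 39.695271316610324
stud y= [ -0.1 250.3] -7.814209255170555 165.242861322153 148 ztop [106.7 111.1]
pillar/stud x hist (array([ 0, 22, 30, 38, 37, 31, 30, 25, 19, 16, 14, 11, 12, 12, 15, 13, 13,
       13, 12, 27, 35, 20, 14,  7,  0]), array([536, 542, 548, 554, 560, 566, 572, 578, 584, 590, 596, 602, 608,
       614, 620, 626, 632, 638, 644, 650, 656, 662, 668, 674, 680, 686]))
base [[523.2 109.5   8.4]
 [602.9 156.   14.1]
 [673.2 226.1  19.6]] [598.4 165.   14.1]
scene stud [ -0.1 254.8] -7.898715914272507 168.76925844037936 125
```

>>> step_arm:
  slide:
    - [-0.006, 0, 0]
    - [-0.012, 0, 0]
    - [-0.018, 0, 0]
    - [-0.022, 0, 0]
    - [-0.025, 0, 0]
    - [-0.025, 0, 0]
    - [-0.02, 0, 0]
    - [-0.01, 0, 0]
    - [0, 0, 0]
  turn:
    - [0, 0, 0]
    - [0, 0, 0]
    - [0, 0, 0]
    - [0, 0, 0]
    - [0, 0, 0]
    - [0, 0, 0]
    - [0, 0, 0]
    - [0, 0, 0]
    - [0, 0, 0]
  grip: [-1, -1, -1, -1, -1, -1, -1, -1, -1]
  squeeze: 58

```text
t: 12.37
tool_pos: [599.3, -161.9, 201.9]
eef_rot: [[0.005, 0.998, 0.064], [-0.001, 0.064, -0.998], [-1.0, 0.005, 0.001]]
wrist_force: [-0.4, 0.5, -4.0]
width: 39.6
```

>>> step_arm:
  slide:
    - [0, 0.0017, -0.0125]
    - [0, 0.0033, -0.025]
    - [0, 0.0041, -0.03]
    - [0, 0.0041, -0.03]
    - [0, 0.0041, -0.03]
    - [0, 0.0041, -0.03]
    - [0, 0.0041, -0.03]
    - [0, 0.0041, -0.03]
    - [0, 0.0041, -0.03]
    - [0, 0.0041, -0.03]
    - [0, 0.0033, -0.025]
    - [0, 0.0025, -0.018]
    - [0, 0.0006, -0.005]
    - [0, 0, 0]
    - [0, 0, 0]
    - [0, 0, 0]
    - [0, 0, 0]
    - [0, 0, 0]
    - [0, 0, 0]
  turn:
    - [0, 0, 0]
    - [0, 0, 0]
    - [0, 0, 0]
    - [0, 0, 0]
    - [0, 0, 0]
    - [0, 0, 0]
    - [0, 0, 0]
    - [0, 0, 0]
    - [0, 0, 0]
    - [0, 0, 0]
    - [0, 0, 0]
    - [0, 0, 0]
    - [0, 0, 0]
    - [2.5, 0, 0]
    - [3, 0, 0]
    - [3, 0, 0]
    - [3, 0, 0]
    - [0, 0, 0]
    - [0, 0, 0]
  grip: [-1, -1, -1, -1, -1, -1, -1, -1, -1, -1, -1, -1, -1, -1, -1, -1, -1, -1, -1]

```text
t: 13.95
tool_pos: [619.5, 165.7, 197.1]
eef_rot: [[-0.003, 0.991, -0.135], [-0.001, -0.135, -0.991], [-1.0, -0.003, 0.001]]
wrist_force: [0.0, 0.5, -4.7]
width: 39.3
```

Run:
```python
from h import *
np.set_printoptions(precision=3,suppress=True)
s=sense(); print(s['tool_pos'],s['eef_rot'],s['qpos'],s['wrist_force'],s['wrist_torque'],s['width'])
c=cap('scene'); save(c,'sc3.png',(230,120,450,310),3.2); Q=cloud(c); np.save('S3.npy',Q)
c=cap('wrist'); save(c,'w3.png')
```

```text
[619.528 165.699 197.073] [[-0.003  0.991 -0.135]
 [-0.001 -0.135 -0.991]
 [-1.    -0.003  0.001]] [-17.46   27.502   0.109  92.345  -0.044  60.324 -25.081] [ 0.011  0.522 -4.678] [-0.177  0.026  0.043] 39.276475451748574
```

View pics/sc3.png

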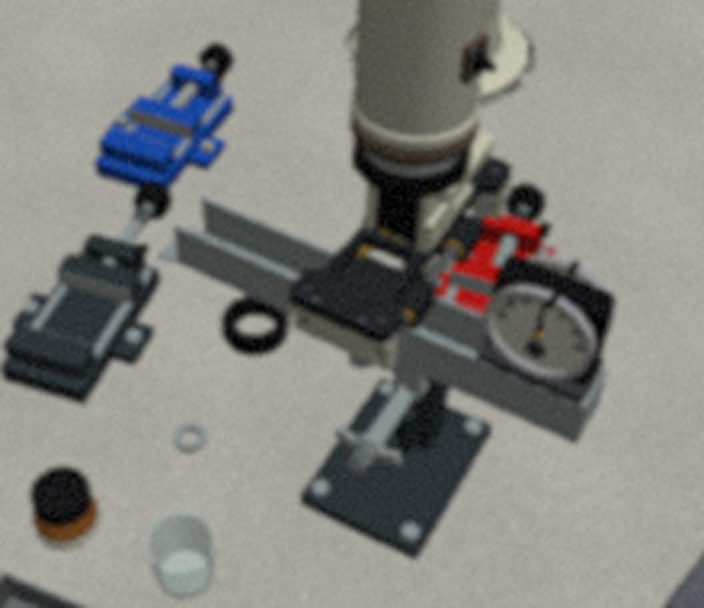

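>>> step_arm:
  slide:
    - [0.008, 0, 0]
    - [0.012, 0, 0]
    - [0.012, 0, 0]
    - [0.012, 0, 0]
    - [0.008, 0, 0]
    - [0.006, 0, 0]
    - [0, 0, 0]
    - [0, 0, 0]
  turn:
    - [0, 0, 0]
    - [0, 0, 0]
    - [0, 0, 0]
    - [0, 0, 0]
    - [0, 0, 0]
    - [0, 0, 0]
    - [0, 0, 0]
    - [0, 0, 0]
  grip: [-1, -1, -1, -1, -1, -1, -1, -1]

```text
t: 14.72
tool_pos: [620.5, 166.0, 140.1]
eef_rot: [[-0.001, 0.991, -0.136], [-0.0, -0.136, -0.991], [-1.0, -0.001, 0.0]]
wrist_force: [0.3, -0.2, -4.6]
width: 39.7
```

Run:
```python
from h import *
np.set_printoptions(precision=2,suppress=True)
s=sense(); print(s['tool_pos'],s['wrist_force'],s['wrist_torque'],s['width'])
c=cap('scene'); P=cloud(c)
R=s['eef_rot']; t=s['tool_pos']; g=t+np.array([0,0,11.3])
# chute frame axes: x=tool y, y=-tool z
X=R[:,1];Y=-R[:,2]
q=P-g; a=q@X; b=q@Y; z=P[...,2]
m=(b>-30)&(b<160)&(abs(a-20)<4)&(z>g[2]-18)&(z<g[2]+10); p=np.c_[a[m],b[m],z[m]]; print('near wall a',np.percentile(p[:,0],[5,50,95]),'b',np.percentile(p[:,1],[1,99]),'z',np.percentile(p[:,2],[1,99]))
m=(b>0)&(b<160)&(z>g[2]+40)&(z<g[2]+105)&(abs(a)<30); p=np.c_[a[m],b[m],z[m]]; print('gauge',np.percentile(p,[1,50,99],axis=0))
# stand: nut
m=(a>22)&(a<60)&(abs(b)<40)&(z>85)&(z<122); p=np.c_[a[m],b[m],z[m]]; print('nut',len(p),np.percentile(p,[2,50,98],axis=0)); print(np.histogram(p[:,0],np.arange(22,62,3)))
for lo in range(22,58,4):
    k=(p[:,0]>=lo)&(p[:,0]<lo+4)
    if k.sum(): print(lo,k.sum(),np.percentile(p[k],[3,97],axis=0)[:,1:].ravel())
uv=proj(c,g+X*20+Y*108+np.array([0,0,66])); print(uv)
u,v=map(int,uv); save(c,'d4.png',(u-30,v-25,u+30,v+25),11)
```

```text
[620.48 166.03 140.14] [ 0.33 -0.17 -4.65] [-0.14  0.02  0.  ] 39.68997570242934
near wall a [18.67 20.33 21.99] b [ 11.79 149.06] z [133.81 161.05]
gauge [[-27.31   3.21 192.98]
 [ 13.66 101.5  238.76]
 [ 27.42 146.05 255.18]]
nut 166 [[ 24.86 -23.27  94.48]
 [ 42.5    3.38 106.48]
 [ 58.2   27.94 113.05]]
(array([ 5,  8,  3,  1, 10, 24, 44, 25,  8,  5,  6, 21,  6]), array([22, 25, 28, 31, 34, 37, 40, 43, 46, 49, 52, 55, 58, 61]))
22 9 [ -5.22 101.91   8.82 108.13]
26 7 [ -1.92 103.81   7.27 107.47]
30 1 [ -1.68 110.34  -1.68 110.34]
34 19 [ -6.4  104.87  26.01 113.43]
38 38 [-22.29  96.25  28.5  112.83]
42 46 [-24.16  99.43  26.1  112.46]
46 9 [ -5.92  98.61   9.51 108.33]
50 8 [ -1.84 102.55  10.1  108.76]
54 23 [ -4.49  94.17   8.95 109.9 ]
(np.float64(393.870981017286), np.float64(242.3063246698121))
```

View pics/d4.png

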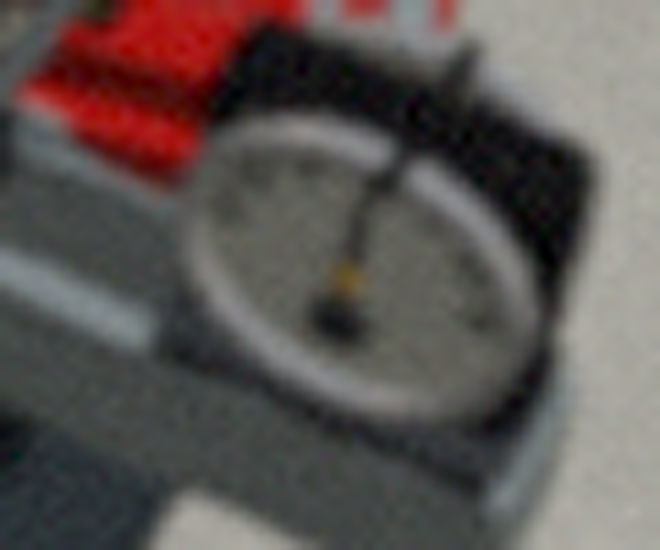

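>>> step_arm:
  slide:
    - [0, 0.001, -0.0015]
    - [0.003, 0, 0]
    - [0.002, 0, 0]
    - [0.002, 0, 0]
    - [0.001, 0, 0]
    - [0.001, 0, 0]
    - [0, 0, 0]
    - [0, 0, 0]
  turn:
    - [0, 0, 0]
    - [0, 0, 0]
    - [0, 0, 0]
    - [0, 0, 0]
    - [0, 0, 0]
    - [0, 0, 0]
    - [0, 0, 0]
    - [0, 0, 0]
  grip: [-1, -1, -1, -1, -1, -1, -1, -1]

```text
t: 15.43
tool_pos: [621.8, 167.4, 131.6]
eef_rot: [[-0.0, 0.991, -0.136], [-0.0, -0.136, -0.991], [-1.0, -0.0, 0.0]]
wrist_force: [-0.6, 0.4, -4.7]
width: 39.9
```

```bash
cat > dial.py <<'E'
from h import *
import sys
def rect(n=6,face=20.,off=11.3,name=None,ux=11):
    acc=0
    s=sense(); R=s['eef_rot']; X=R[:,1];Y=-R[:,2];Z=-R[:,0]
    g=s['tool_pos']+Z*off; ctr=g+X*face+Y*108+Z*66
    for i in range(n):
        c=cap('scene'); acc=acc+c['img'].astype(float)
    im=(acc/n).astype(np.uint8)
    L=50; S=8
    w=[(-L,-L),(L,-L),(L,L),(-L,L)]
    src=np.float32([proj(c,ctr+Y*a+Z*b) for a,b in w])
    dst=np.float32([((a+L)*S/2,(L-b)*S/2) for a,b in w])
    H=cv2.getPerspectiveTransform(src,dst)
    r=cv2.warpPerspective(im,H,(L*S,L*S),flags=cv2.INTER_CUBIC)
    if name: cv2.imwrite('pics/'+name,cv2.resize(r[:,:,::-1],(600,600)))
    np.save('dial.npy',r)
    return s,r
if __name__=='__main__':
    s,r=rect(name=sys.argv[1]); print(s['tool_pos'],s['wrist_force'],s['wrist_torque'])
E
python3 dial.py r5.png
```

```text
[621.8414573  167.39156661 131.64161413] [-0.55059632  0.37729998 -4.69512173] [-0.14954673  0.07062774  0.01088006]
```

View pics/r5.png

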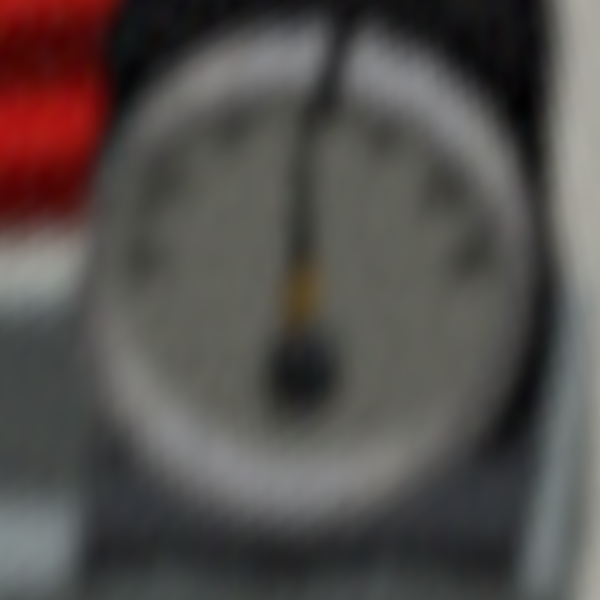

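```bash
cat > ang.py <<'E'
from h import *
def measure(r):
    S=4; f=r.astype(float)
    sat=f[...,0]-f[...,2]; sub=np.zeros_like(sat); sub[150:250,150:250]=np.clip(sat[150:250,150:250]-25,0,None)
    v,u=np.mgrid[0:400,0:400]; cu,cv=(sub*u).sum()/sub.sum(),(sub*v).sum()/sub.sum()
    g=f.mean(2); out=[]
    for rad in (10,12,14,16,18,20,22,24,26,28,30,32,34,36,38):
        th=np.radians(np.arange(-40,40,.5))
        x=cu+rad*S*np.sin(th); y=cv-rad*S*np.cos(th)
        p=cv2.remap(g.astype(np.float32),x[None].astype(np.float32),y[None].astype(np.float32),cv2.INTER_LINEAR)[0]
        b=np.median(p); w=np.clip(b-p-0.35*(b-p.min()),0,None); k=w.argmax()
        sel=abs(np.arange(len(p))-k)<24; out.append((rad,round(float(np.degrees((w*th*sel).sum()/(w*sel).sum())),1),int(b),int(p.min())))
    return (cu/S-50,50-cv/S),out
if __name__=='__main__':
    c,o=measure(np.load('dial.npy')); print(c); print(*o,sep='\n')
E
python3 ang.py
```

```text
(np.float64(0.402250542299349), np.float64(1.017251898047725))
(10, -1.8, 82, 52)
(12, -1.9, 87, 55)
(14, -0.8, 90, 57)
(16, -0.5, 93, 59)
(18, -0.4, 93, 60)
(20, -0.5, 93, 61)
(22, -0.3, 93, 64)
(24, 0.7, 90, 65)
(26, 1.7, 85, 60)
(28, 3.0, 78, 52)
(30, 4.5, 73, 46)
(32, 6.0, 77, 38)
(34, 6.8, 91, 40)
(36, 7.1, 112, 48)
(38, 7.6, 129, 55)
```

>>> step_arm:
  slide:
    - [0.0007, 0, 0]
    - [0.0007, 0, 0]
    - [0, 0, 0]
    - [0, 0, 0]
  turn:
    - [0, 0, 0]
    - [0, 0, 0]
    - [0, 0, 0]
    - [0, 0, 0]
  grip: [-1, -1, -1, -1]

```text
t: 16.07
tool_pos: [622.1, 167.0, 130.6]
eef_rot: [[0.0, 0.991, -0.136], [-0.0, -0.136, -0.991], [-1.0, 0.0, 0.0]]
wrist_force: [-0.2, -1.3, -2.0]
width: 39.8
```

>>> step_arm:
  slide:
    - [0.0007, 0, 0]
    - [0.0007, 0, 0]
    - [0, 0, 0]
    - [0, 0, 0]
  turn:
    - [0, 0, 0]
    - [0, 0, 0]
    - [0, 0, 0]
    - [0, 0, 0]
  grip: [-1, -1, -1, -1]

```text
t: 16.4
tool_pos: [622.4, 166.8, 130.1]
eef_rot: [[0.001, 0.991, -0.136], [-0.001, -0.136, -0.991], [-1.0, 0.001, 0.0]]
wrist_force: [-2.0, -2.7, 5.7]
width: 39.7
```

>>> step_arm:
  slide:
    - [0, 0, 0.0006]
    - [0.0004, 0, 0]
    - [0, 0, 0]
    - [0, 0, 0]
  turn:
    - [0, 0, 0]
    - [0, 0, 0]
    - [0, 0, 0]
    - [0, 0, 0]
  grip: [-1, -1, -1, -1]

```text
t: 16.73
tool_pos: [622.4, 166.7, 130.0]
eef_rot: [[0.001, 0.991, -0.136], [0.0, -0.136, -0.991], [-1.0, 0.001, -0.0]]
wrist_force: [-2.9, -2.0, 8.0]
width: 39.8
```

>>> step_arm:
  slide:
    - [0, 0, 0.00074]
    - [0, 0, 0.00074]
    - [0, 0, 0.00074]
    - [0, 0, 0.00074]
    - [0, 0, 0.00074]
    - [0, 0, 0.00074]
    - [0, 0, 0]
    - [0, 0, 0]
    - [0, 0, 0]
    - [0, 0, 0]
    - [0, 0, 0]
    - [0, 0, 0]
    - [0, 0, 0]
    - [0, 0, 0]
    - [0, 0, 0]
    - [0, 0, 0]
    - [0, 0, 0]
    - [0, 0, 0]
  turn:
    - [0, 1.42, 0]
    - [0, 1.42, 0]
    - [0, 1.42, 0]
    - [0, 1.42, 0]
    - [0, 1.42, 0]
    - [0, 1.42, 0]
    - [0, 0, 0]
    - [0, 0, 0]
    - [0, 0, 0]
    - [0, 0, 0]
    - [0, 0, 0]
    - [0, 0, 0]
    - [0, 0, 0]
    - [0, 0, 0]
    - [0, 0, 0]
    - [0, 0, 0]
    - [0, 0, 0]
    - [0, 0, 0]
  grip: [-1, -1, -1, -1, -1, -1, -1, -1, -1, -1, -1, -1, -1, -1, -1, -1, -1, -1]

```text
t: 18.23
tool_pos: [622.4, 162.2, 129.7]
eef_rot: [[0.023, 0.991, -0.134], [0.147, -0.136, -0.98], [-0.989, 0.003, -0.148]]
wrist_force: [-2.1, -2.8, 6.8]
width: 39.8
```

```bash
sed -i 's/36,38)/36,38,40,42)/' ang.py; python3 dial.py r6.png; python3 ang.py; python3 -c "
from h import *
s=sense();R=s['eef_rot'];print(s['t'],np.degrees(np.arcsin(-R[2,2])),R.round(3).tolist())
c=cap('scene'); P=cloud(c); X=R[:,1];Y=-R[:,2];Z=-R[:,0]; g=s['tool_pos']+11.3*Z; q=P-g;a,b,z=q@X,q@Y,q@Z
m=(a>22)&(a<60)&(abs(b)<40)&(P[...,2]>85)&(P[...,2]<122); print(np.histogram(a[m],np.arange(22,62,3))[0])
m=(abs(b)>40)&(abs(b)<140)&(abs(a-20)<5)&(z>15)&(z<23); print('rim fit slope deg',[np.degrees(np.polyfit(b[k],z[k],1)[0]) for k in [m]],m.sum())
"
```

```text
[622.36012479 162.17704374 129.68830339] [-2.09194476 -2.82678201  6.80484684] [-0.71870059  0.46440796  0.1257299 ]
(np.float64(1.2566806035266325), np.float64(1.4513952008725681))
(10, 7.7, 81, 51)
(12, 8.1, 86, 53)
(14, 8.1, 91, 57)
(16, 7.9, 94, 57)
(18, 8.1, 93, 57)
(20, 8.0, 93, 59)
(22, 7.8, 92, 62)
(24, 7.5, 90, 63)
(26, 7.2, 85, 59)
(28, 6.5, 76, 48)
(30, 6.2, 70, 38)
(32, 6.6, 75, 33)
(34, 7.1, 91, 39)
(36, 7.7, 115, 51)
(38, 8.4, 127, 61)
(40, 9.1, 121, 58)
(42, -35.0, 96, 32)
18.5333 8.538822593129552 [[0.023, 0.991, -0.134], [0.147, -0.136, -0.98], [-0.989, 0.003, -0.148]]
[ 6  5  4  8 17 45 30  8  7  6 13 14  0]
rim fit slope deg [np.float64(-0.04825635362766905)] 130
```

View pics/r6.png

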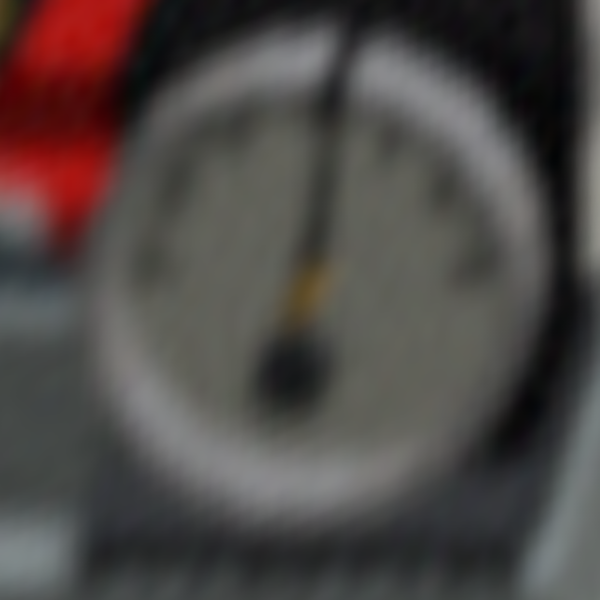

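```bash
cat > ring.py <<'E'
from h import *
from dial import rect
def ridge(r):
    S=4; g=cv2.GaussianBlur(r.mean(2).astype(np.float32),(0,0),2); c=np.array([208.,190.])
    for it in range(4):
        th=np.radians(np.arange(0,360,1)); rad=np.arange(28,46,.1)*S
        x=c[0]+rad[None]*np.sin(th)[:,None]; y=c[1]-rad[None]*np.cos(th)[:,None]
        p=cv2.remap(g,x.astype(np.float32),y.astype(np.float32),cv2.INTER_LINEAR)
        k=p.argmax(1); i=np.arange(360); ok=(k>3)&(k<len(rad)-4)&(p[i,k]>np.median(p[i,k])-25)
        pts=np.c_[x[i,k],y[i,k]][ok].astype(np.float32)
        e=cv2.fitEllipse(pts)
        d=np.hypot(*(pts-np.array(e[0])).T); pts=pts[abs(d-np.median(d))<2*S]; e=cv2.fitEllipse(pts)
        c=np.array(e[0])
    R=(e[1][0]+e[1][1])/4
    out=[]
    a0,b0,ph=e[1][0]/2,e[1][1]/2,np.radians(e[2])
    th=np.radians(np.arange(-30,50,.5))
    for k in (-3,-1.5,0,1.5,3):
        dx,dy=np.sin(th),-np.cos(th)
        u=dx*np.cos(ph)+dy*np.sin(ph); v=-dx*np.sin(ph)+dy*np.cos(ph)
        rr=1/np.sqrt((u/a0)**2+(v/b0)**2)+k*S
        p=cv2.remap(r.mean(2).astype(np.float32),(c[0]+rr*dx)[None].astype(np.float32),(c[1]+rr*dy)[None].astype(np.float32),cv2.INTER_LINEAR)[0]
        b=np.median(p); w=np.clip(b-p-.4*(b-p.min()),0,None); w[abs(np.arange(len(p))-w.argmax())>24]=0
        out.append((k,round(float(np.degrees((w*th).sum()/w.sum())),2),int(b),int(p.min())))
    return (c/S-50)*[1,-1],np.array(e[1])/S/2,e[2],len(pts),out
if __name__=='__main__':
    np.set_printoptions(precision=2,suppress=True)
    for f in (18,20):
        s,r=rect(n=10,face=f); print(f,*ridge(r))
        # ticks: dark spots on circle just inside dial
E
python3 ring.py
```

```text
18 [1.37 2.76] [34.14 35.4 ] 22.49444580078125 258 [(-3, 6.66, 117, 52), (-1.5, 7.28, 131, 59), (0, 7.96, 135, 61), (1.5, 8.51, 127, 57), (3, 9.06, 108, 48)]
20 [2.33 5.05] [33.91 35.28] 22.836917877197266 249 [(-3, 6.63, 117, 51), (-1.5, 7.27, 131, 58), (0, 7.95, 136, 60), (1.5, 8.56, 127, 56), (3, 9.18, 107, 48)]
```

Run:
```python
from h import *
from dial import rect
from ring import ridge
from ang import measure
np.set_printoptions(precision=2,suppress=True)
s,r=rect(n=16,face=18.5)
c,o=measure(r); e=ridge(r); print('hub',c,'ring',e)
pts=np.array([(c[0]+q[0]*np.sin(np.radians(q[1])),c[1]+q[0]*np.cos(np.radians(q[1]))) for q in o if 9<q[0]<25])
k=np.polyfit(pts[:,1],pts[:,0],1); print('needle dir',np.degrees(np.arctan(k[0])),'x offset at ring centre height',np.polyval(k,e[0][1])-e[0][0])
# ticks about ring centre
S=4; g=r.mean(2).astype(np.float32); cx=(e[0][0]+50)*S; cy=(50-e[0][1])*S
th=np.arange(-90,90,.5); t=np.radians(th)
for rad in (24,26,28):
    p=cv2.remap(g,(cx+rad*S*np.sin(t))[None].astype(np.float32),(cy-rad*S*np.cos(t))[None].astype(np.float32),cv2.INTER_LINEAR)[0]
    p=p-cv2.GaussianBlur(p[None],(0,0),40)[0]; p=cv2.GaussianBlur(p[None],(0,0),4)[0]
    i=[j for j in range(2,len(p)-2) if p[j]==p[j-2:j+3].min() and p[j]<-2]; print(rad,[(th[j],round(float(p[j]),1)) for j in i])
```

```text
hub (np.float64(0.47708315956293035), np.float64(-0.45629326882976073)) ring (array([1.65, 3.36]), array([34.03, 35.32]), 23.477222442626953, 254, [(-3, 6.64, 117, 52), (-1.5, 7.3, 131, 60), (0, 8.0, 135, 61), (1.5, 8.62, 127, 56), (3, 9.19, 107, 47)])
needle dir 7.7395393833827955 x offset at ring centre height -0.5547982024007565
24 [(np.float64(-61.0), -4.9), (np.float64(-32.0), -5.8), (np.float64(5.0), -22.7), (np.float64(31.0), -5.6), (np.float64(59.5), -10.7)]
26 [(np.float64(-58.5), -7.0), (np.float64(-30.0), -5.6), (np.float64(5.0), -25.4), (np.float64(30.5), -3.0), (np.float64(57.5), -10.7)]
28 [(np.float64(-87.0), -2.0), (np.float64(-57.5), -5.8), (np.float64(-29.0), -5.3), (np.float64(5.0), -31.5), (np.float64(55.5), -5.4), (np.float64(88.5), -9.4)]
```

Run:
```python
from h import *
c=cap('scene'); save(c,'fin.png',(140,100,460,320),2.4); s=sense(); print(s['t'],s['tool_pos'],s['wrist_force'],s['width'],abs(s['qvel']).max())
```

```text
20.4333 [622.39296712 162.1780484  129.70566427] [-2.39685663 -3.2770697   6.82154874] 39.67010877976071 0.10035728511606498
```

View pics/fin.png

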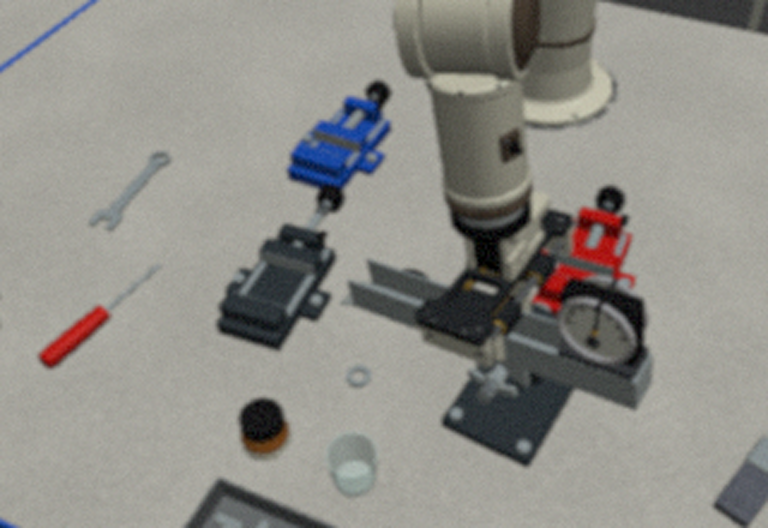

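The final view shows the chute on the stud with the wing nut clear in front, at (490,380). The gauge end is raised, and the loose items are where they were, except the tape, which is mostly hidden behind the chute.

```bash
python3 -c "
from bench import close_job; print(close_job())"
```

```text
the job is handed in; nothing more can be done
None
```

I drew the vise jaw back about 37.5 mm, lifted the chute out, and seated its saddle on the stud between the collar and the wing nut. I then rocked it to 8.5° with the gauge end up. I handed the job in at about 20 s, with the arm still holding the chute there.

**What the last checks showed**
- **Seating:** the tool height was 129.7 mm, exactly what a seated saddle predicts. The stud was pushing back with about 7 N, so the chute was resting on it. The chute's heading matched the stud's to about 0.1°.
- **Gauge:** the needle points into the index mark in the straightened dial view. The index mark reads about 8.0°, and the dial ticks suggest that reading is nearly unbiased. The needle reads 7.7 to 8.0° in the same view, while the arm's own slope reading is 8.54°.
- **Disagreement:** those readings differ by up to about 0.8° and I could not resolve it further, because the scene camera gives only about 4° per pixel at the dial rim. I left the chute at 8.5°, so I expect the pointer to be within roughly half a degree of the mark.
- **Rest of the bench:** nothing I could see had moved. The tape was mostly hidden behind the chute in the last view, and the brush was only partly in frame.

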